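Pack the kit tray for the next detector board

ROBOT

A 7-joint arm with a two-finger parallel gripper is mounted at the origin on the work surface. World frame = base frame: x ahead of the robot, y to its left, z up, the work surface at z = 0. Lengths are in m, angles in rad, forces in N, time in s.
With the tool pointing down it reaches from about 0.425 to 0.825 m from the base axis. Payload 3.6 kg.
Tool frame: the origin (TCP) lies between the finger pads; the fingertips stand r.finger_overhang ahead of it and the grasp point (between the pads) lies 6 mm ahead of it (r.finger_overhang is the distance from the TCP to the fingertips, in m); z points along the fingers, y is the line along which they close (so a half turn about z gives the same grasp; the last joint's range is limited). The gripper opens to 93 mm and grips with 3 to 60 N. Pads are 15 mm wide; open, the fingers measure 128 mm over their backs; the gripper's body (75 mm by 188 mm) begins 65 mm behind the grasp point.
Start: joints at [-1.202, 0.615, -0.013, 1.423, 0.008, 1.103, -0.04], TCP at [0.251, 0.6, 0.244] pointing down, gripper open.
Joint ranges: [-3.12, 3.12], [-0.3, 2.06], [-1.34, 1.32], [0.26, 2.42], [-1.36, 4.5], [0.01, 1.98], [-2.84, 2.84]. Speed limits (rad/s): [2.79, 2.79, 3.14, 3.14, 3.14, 3.14, 3.14].

INTERFACE

Orientations are given as a rotation vector (axis times angle).
In Python, from bench import r gives the robot as it stands. The module is installed in compiled form; this text tells all that it offers.
- The arm moves only by the tool jog_arm, never from a script. Its argument "plan" is text: rows parted by semicolons, each of 7 numbers parted by spaces: the turn, a rotation vector about the world's x, y, z as a fraction of full scale, then the shift along the world's x, y, z as a fraction of full scale, then the opening, from 0 (shut) to 1 (fully open). In form: rx ry rz x y z gripper; .... A call has 1 to 5 rows; each row is the pose to reach, as a shift and turn from the pose commanded when the call began, turning the shorter way round; what a row does not reach only later rows make up. Full scale, the value 1, is 0.6 m for a shift and pi rad for a turn. A row lasts 1/10 s, in which the tool goes at most 50 mm and 8.59 degrees, less where a joint would pass 70% of its speed; a pose out of reach is approached as far as the arm can. A call with a number of a shift or a turn outside -1 to 1 is refused whole. A call with a gripper value outside its range is refused whole. The fingers move at their own pace and stop on an object; "newtons" is the grip in N (left out, the last holds). Time passes only in rows, so rows that repeat a pose let the fingers close. It gives the time, the measured TCP pose, the force, the opening and the grip force at its end, in the units of the state.
- r.get_obs(): the state, without advancing time (a new reading comes with each control period).
- r.snapshot(name): name is "scene" or "top"; returns (picture, depth): 400x640x3 uint8, red, green, blue; 400x640 float32, m along the optical axis (not along the pixel's ray), 0 where there is no reading.
- r.camera_params(name): a dict with "intrinsics" (3x3 intrinsics, pixels), "k1" (the pictures are not rectified: a ray, as slopes to the right and down, at radius r is drawn at 1 + k1 r^2 times it, then the intrinsics apply), "eye" and "orientation" of the camera in the world. Camera axes: x right, y up, looking along -z (the intrinsics and any distortion apply to the point x, -y, -z); pixel columns grow to the right and rows downward; lengths in m; the calibration is good to about 2 mm. A picture is of the moment at which its call begins. camera_params takes no time and is no camera call.
- r.hand_in(): hands the job in; it is judged then, once.
The state is a dict: "time_s": time; "joints": joint angles; "qd": joint speeds; "tau": joint torques, N m; "tool_pos": TCP position; "tcp_rot": TCP orientation; "ft_force": force on the tool from outside, world axes, zero at the start; "torque": the same for the moment, N m; "opening": finger opening in m; "grasp_force": force on a finger pad.
Only numpy, scipy, OpenCV 4.12 (cv2) and the standard library are available. Lean on these libraries where they do the work, as an engineer would, in place of code of your own. Each camera call takes 0.05 s, during which the arm holds its last target. There are 200 camera calls.

TASK

Pack the kit tray for the next detector board: put the fan with the copper fins in the yellow bin, the green relay card in the blue bin, the red choke in the white bin and the dark capacitor in the red bin, each set down gently, not dropped, so that it stands upright and flat on its bin's floor. Leave the silver-finned fan and the purple card undisturbed where they are on the mat, and let go of everything at the end.

Things in the scene. Friction and masses are not known exactly. Their poses are not given: they have to be found in the camera images.
- fan_copper: To be packed, 90 to 160 g: copper-coloured (orange-brown) finned base 58 x 58 mm, 15 mm high, with a black square fan centred on it, 42 x 42 mm, from 15 to 37 mm high, sides parallel: grip the fan. Origin: centre of the underside, z up, x and y parallel to the sides. (The larger fans on the green board at the far edge are not part of the job.)
- fan_silver: Look-alike that stays: silver (aluminium) finned base 58 x 58 mm, 15 mm high, with a black square fan centred on it, 42 x 42 mm, from 15 to 37 mm high, sides parallel. Origin: centre of the underside, z up, x and y parallel to the sides.
- card_green: To be packed, 45 to 80 g: green circuit board 60 (x) x 44 (y) x 3 mm with a white relay block in its middle, 26 x 26 mm, from 3 to 30 mm high, sides parallel: grip the block. Origin: centre of the underside, z up.
- card_purple: Look-alike that stays: purple circuit board 60 (x) x 44 (y) x 3 mm with a white relay block in its middle, 26 x 26 mm, from 3 to 30 mm high, sides parallel. Origin: centre of the underside, z up.
- choke: Choke (ring coil) to be packed, 60 to 110 g: red winding with a hole in its top, on a black foot; it grips like a plain upright cylinder 40 mm across and 32 mm high. Origin: centre of the underside, z up along the axis. Unlisted clutter up to 40 mm high (grey spool, small jar with a green lid) stands among the parts, clear of every grip.
- capacitor: To be packed, 50 to 95 g: near-black upright can with a bare aluminium top, 35 mm across, 50 mm high. Origin: centre of the underside, z up along the axis.
- bin_yellow: Yellow fixed square bin for the copper-finned fan, one of four in a black tray (order varies), centres 98 mm apart. Outside 92 x 92 mm, 11 mm high, walls 3 mm; inner floor 86 x 86 mm, 3 mm above the origin. Origin: centre of the underside (3 mm above the bench), z up, x and y parallel to the walls. All rims of bins and tray are 14 mm above the bench.
- bin_blue: Blue fixed square bin for the green card, one of four in a black tray (order varies), centres 98 mm apart. Outside 92 x 92 mm, 11 mm high, walls 3 mm; inner floor 86 x 86 mm, 3 mm above the origin. Origin: centre of the underside (3 mm above the bench), z up, x and y parallel to the walls. All rims of bins and tray are 14 mm above the bench.
- bin_white: White fixed square bin for the red choke, one of four in a black tray (order varies), centres 98 mm apart. Outside 92 x 92 mm, 11 mm high, walls 3 mm; inner floor 86 x 86 mm, 3 mm above the origin. Origin: centre of the underside (3 mm above the bench), z up, x and y parallel to the walls. All rims of bins and tray are 14 mm above the bench.
- bin_red: Red fixed square bin for the capacitor, one of four in a black tray (order varies), centres 98 mm apart. Outside 92 x 92 mm, 11 mm high, walls 3 mm; inner floor 86 x 86 mm, 3 mm above the origin. Origin: centre of the underside (3 mm above the bench), z up, x and y parallel to the walls. All rims of bins and tray are 14 mm above the bench.

How it is judged:
At the end, for the whole second after the job is handed in: Copper-finned fan in the yellow bin, green card in blue, choke in white, capacitor in red: each upright within 0.1 rad, underside within 3 mm of the bin's floor, within 40 mm of its centre, released, at rest. Silver-finned fan and purple card upright, within 20 mm of their starts (horizontal distance between fan_copper and bin_yellow below 0.04 m and z of fan_copper in the frame of bin_yellow between 0 and 0.006 m and angle between each of fan_copper, card_green, choke, capacitor, fan_silver, card_purple's own z axis and vertical below 0.1 rad and linear speed of each of fan_copper, card_green, choke, capacitor below 0.02 m/s and angular speed of each of fan_copper, card_green, choke, capacitor below 0.3 rad/s and horizontal distance between card_green and bin_blue below 0.04 m and z of card_green in the frame of bin_blue between 0 and 0.006 m and horizontal distance between choke and bin_white below 0.04 m and z of choke in the frame of bin_white between 0 and 0.006 m and horizontal distance between capacitor and bin_red below 0.04 m and z of capacitor in the frame of bin_red between 0 and 0.006 m and distance of each of fan_silver, card_purple from where it was at the start of the episode below 0.02 m); the robot touches nothing.
It fails at once if the silver-finned fan (which stays) is shifted by more than 20 mm (distance of fan_silver from where it was at the start of the episode above 0.02 m).
It fails at once if the purple card (which stays) is shifted by more than 20 mm (distance of card_purple from where it was at the start of the episode above 0.02 m).
It fails at once if a part to be packed is dropped: it falls free of the gripper at more than 0.7 m/s (a drop of about 25 mm) ((contact force between fan_copper and the fingers below 0.02 N and linear speed of fan_copper above 0.7 m/s) or (contact force between card_green and the fingers below 0.02 N and linear speed of card_green above 0.7 m/s) or (contact force between choke and the fingers below 0.02 N and linear speed of choke above 0.7 m/s) or (contact force between capacitor and the fingers below 0.02 N and linear speed of capacitor above 0.7 m/s)).
It also fails if it takes over 104 s, if anything falls off the work surface, if the arm or the gripper's body presses on something with over 40 N, if the wrist force passes 120 N, or if a joint passes its speed limit or range.

## Working session

There is one attempt and no reset: what is moved stays moved. The work goes in short steps, Python scripts to look and compute and a tool call to move; the robot and the scene stay as the last step left them, time stands still between calls to the robot, and variables do not carry over. Pictures are saved under pics/ and viewed, at most 14 in all, crops included, and the job is handed in when it is done.

Besides the shell and the picture viewer there is one more tool, called after ">>>" by a JSON object that holds its "name" and its "arguments", one argument or row to a line. jog_arm: Moves the arm, as the interface text tells. Shift numbers are shares of 0.6 m and turn numbers shares of pi rad, none past 1 either way. Its arguments: {"type":"object","properties":{"plan":{"type":"string"},"newtons":{"type":"number"}},"required":["plan"]}

```bash
mkdir -p pics; cat > h.py <<'E'
import numpy as np, cv2
from bench import r
def look(n,name):
    p,d=r.snapshot(n); cv2.imwrite(f'pics/{name}.png',p[:,:,::-1]); np.save(f'pics/{name}.npy',d); return p,d
E
python3 - <<'E'
from h import *
print(r.get_obs()); print(r.finger_overhang)
for n in('scene','top'):
    print(n,r.camera_params(n)); p,d=look(n,n+'1')
E
```

```text
{'time_s': 0.0, 'joints': array([-1.2014805 ,  0.61590119, -0.01263334,  1.42487093,  0.00814871,
        1.10341103, -0.04043155]), 'qd': array([-0.00060843,  0.00133046, -0.00164751,  0.00069422, -0.00015644,
        0.00130959, -0.00134962]), 'tau': array([ 5.59568216e-04, -4.58934224e+01,  2.09193891e-01, -1.65738219e+01,
       -6.10861997e-02,  2.05241045e-02,  2.30776168e-04]), 'tool_pos': array([0.25033037, 0.59907946, 0.24250204]), 'tcp_rot': array([-0.61750141, -3.07986634,  0.00393086]), 'ft_force': array([ 0.49607143,  0.35549584, -0.1170248 ]), 'torque': array([ 0.00015499, -0.02867841,  0.01942423]), 'grasp_force': 0.0, 'opening': 0.09313495179158442}
0.025
scene {'intrinsics': array([[396.88082559,   0.        , 319.38401187],
       [  0.        , 396.88082559, 198.90625705],
       [  0.        ,   0.        ,   1.        ]]), 'k1': -0.015406625753604566, 'eye': array([ 0.94119851, -0.14953019,  0.68914629]), 'orientation': array([0.51924892, 0.35602175, 1.17175208])}
top {'intrinsics': array([[399.91935019,   0.        , 310.5930758 ],
       [  0.        , 399.91935019, 198.0368743 ],
       [  0.        ,   0.        ,   1.        ]]), 'k1': -0.032852132554846286, 'eye': array([0.43604825, 0.00986492, 0.94126711]), 'orientation': array([ 0.11253526, -0.09938021, -1.56732614])}
```

View pics/top1.png

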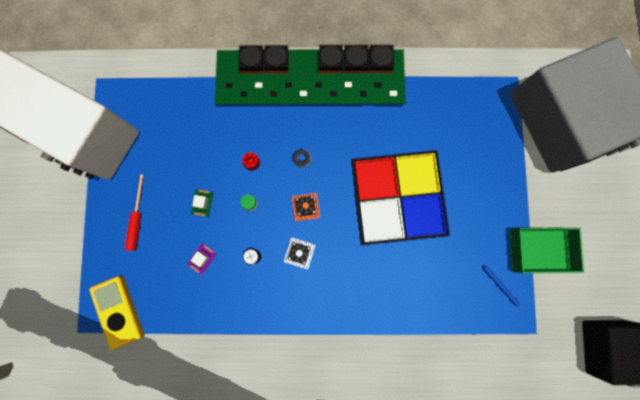

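View pics/scene1.png

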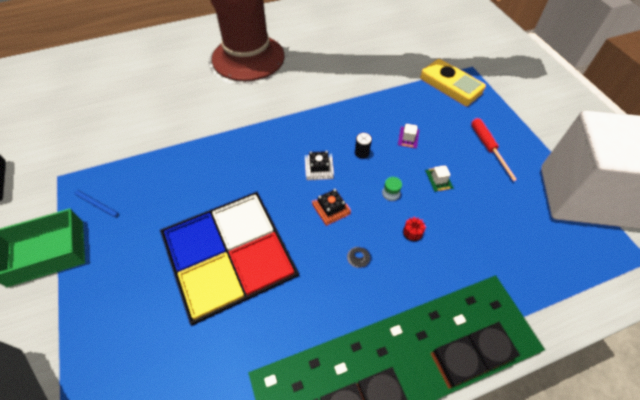

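The top view shows the choke at (251,161), green card (202,203), copper fan (306,206), capacitor (251,256), silver fan (299,253) and purple card (202,258). The bins are red (376,178), yellow (418,174), white (381,219) and blue (424,215). The scene view shows the same parts around (320–450, 130–260), with the bins at the left. Next I'll enlarge crops of both.

```bash
python3 - <<'E'
import cv2
a=cv2.imread('pics/top1.png'); b=cv2.imread('pics/scene1.png')
def crop(im,x,y,w,h,s,n):
    c=cv2.resize(im[y:y+h,x:x+w],None,fx=s,fy=s,interpolation=cv2.INTER_CUBIC)
    for i in range(0,w,10):
        cv2.line(c,(i*s,0),(i*s,6),(255,255,255),1)
        if i%20==0: cv2.putText(c,str(x+i),(i*s,18),0,.4,(255,255,255),1)
    for i in range(0,h,10):
        cv2.line(c,(0,i*s),(6,i*s),(255,255,255),1)
        if i%20==0: cv2.putText(c,str(y+i),(8,i*s+4),0,.4,(255,255,255),1)
    cv2.imwrite('pics/%s.png'%n,c)
crop(a,185,145,145,125,5,'ctop'); crop(b,300,120,160,155,5,'cs') if 0 else crop(b,300,120,160,118,5,'cs')
E
```

```text
(no output)
```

View pics/ctop.png

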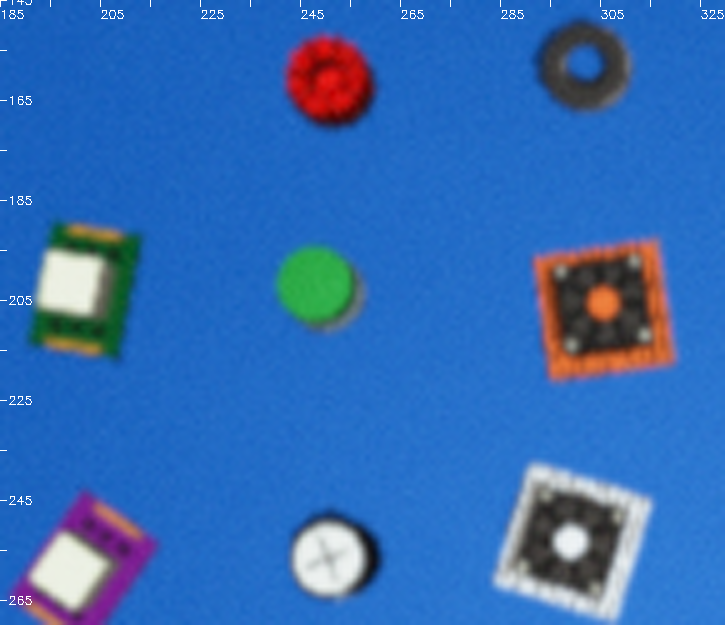

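View pics/cs.png

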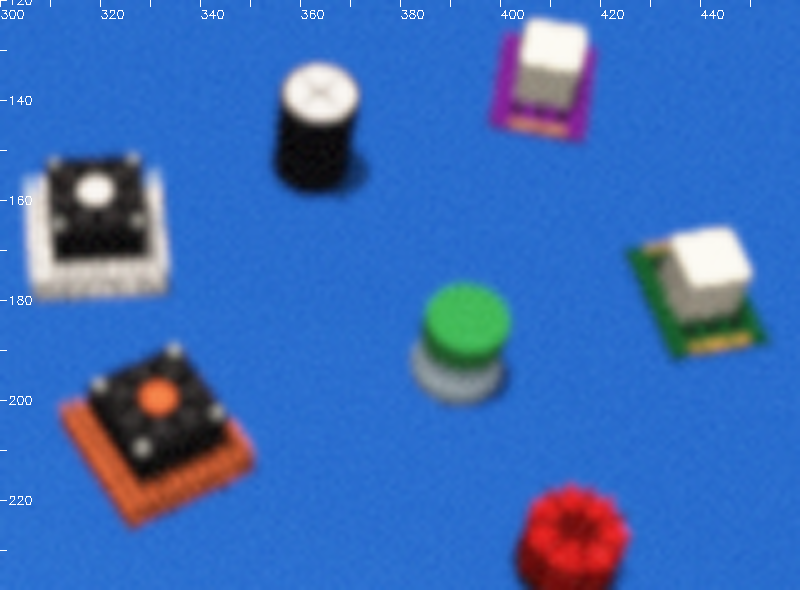

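Readings from the crops, in full-image pixels:

| Point | Top view | Scene view |
|---|---|---|
| Choke top | (250.2,160.2) | (414.2,225.2) |
| Green relay top | (198.8,201.2) | (441.4,171) |
| Copper fan hub | (305,205.2) | (331,199) |
| Capacitor top | (250.2,256.2) | (363.6,138.2) |

I'll triangulate these now.

```bash
cat >> h.py <<'E'
from scipy.spatial.transform import Rotation as R
def ray(n,uv):
    c=r.camera_params(n); K=c['intrinsics']; k=c['k1']
    d=np.array([(uv[0]-K[0,2])/K[0,0],(uv[1]-K[1,2])/K[1,1]]); x=d.copy()
    for _ in range(20): x=d/(1+k*(x@x))
    v=R.from_rotvec(c['orientation']).apply([x[0],-x[1],-1]); return c['eye'],v
def atz(n,uv,z):
    e,v=ray(n,uv); return e+v*(z-e[2])/v[2]
def tri(a,b):
    (e1,v1),(e2,v2)=ray('top',a),ray('scene',b)
    v1=v1/np.linalg.norm(v1);v2=v2/np.linalg.norm(v2)
    s=np.linalg.lstsq(np.c_[v1,-v2],e2-e1,rcond=None)[0]
    p,q=e1+s[0]*v1,e2+s[1]*v2; return (p+q)/2,np.linalg.norm(p-q)
def depthpt(n,name,uv):
    d=np.load(f'pics/{name}.npy')[int(round(uv[1]))-1:int(round(uv[1]))+2,int(round(uv[0]))-1:int(round(uv[0]))+2]
    e,v=ray(n,uv); return e+v*np.median(d)
E
python3 - <<'E'
from h import *
np.set_printoptions(precision=4,suppress=True)
P=dict(choke=((250.2,160.2),(414.2,225.2)),card=((198.8,201.2),(441.4,171)),fan=((305,205.2),(331,199)),cap=((250.2,256.2),(363.6,138.2)))
for k,(a,b) in P.items(): print(k,*tri(a,b),depthpt('top','top1',a),depthpt('scene','scene1',b))
def cp(u,v): return (185+u/5-.4,145+v/5-.4)
for nm,cs,z in(('fanbase',[(534,257),(659,239),(676,363),(551,381)],.015),('card',[(55,222),(142,234),(120,358),(30,345)],.003),('silver',[(532,463),(651,497),(617,621),(495,585)],.015),('block',[(45,250),(108,253),(97,316),(36,310)],.03)):
    Q=np.array([atz('top',cp(*c),z) for c in cs]); print(nm,Q[:,:2].mean(0),[(round(float(np.linalg.norm(e)),4),round(float(np.degrees(np.arctan2(e[1],e[0]))),1)) for e in (np.roll(Q,-1,0)-Q)[:,:2]])
hs={n:cv2.cvtColor(cv2.imread(f'pics/{n}1.png'),cv2.COLOR_BGR2HSV) for n in('top','scene')}
rng=dict(yellow=((22,150,120),(35,255,255)),blue=((115,200,60),(130,255,255)),white=((0,0,190),(179,50,255)),red=((0,180,120),(6,255,255)))
box=dict(top=(345,145,455,250),scene=(155,185,305,330))
for k,(lo,hi) in rng.items():
    c=[]
    for n in('top','scene'):
        x0,y0,x1,y1=box[n]; m=cv2.inRange(hs[n][y0:y1,x0:x1],lo,hi)
        nn,l,s,ce=cv2.connectedComponentsWithStats(m); i=1+s[1:,4].argmax(); c.append(ce[i]+[x0,y0]); 
        rr=cv2.minAreaRect(np.argwhere(l==i)[:,::-1].astype(np.float32)); print(n,s[i,4],rr[1],rr[2],end=' ')
    print(k,c,*tri(*c))
E
```

```text
choke [0.6483 0.1579 0.0311] 0.001359604335803923 [0.6544 0.1626 0.0062] [0.6417 0.164  0.0167]
card [0.5518 0.2746 0.0313] 0.0014055130285008668 [0.5525 0.2761 0.0286] [0.5513 0.2743 0.0306]
fan [0.5416 0.029  0.0403] 0.002382667656965357 [0.5422 0.0302 0.0381] [0.5407 0.0281 0.0394]
cap [0.4269 0.1496 0.0527] 0.0016298746461948185 [0.4272 0.1506 0.0514] [0.4253 0.1496 0.0509]
fanbase [0.5418 0.0293] [(0.0591, -81.7), (0.0588, -172.3), (0.0586, 98.3), (0.0587, 8.2)]
card [0.5527 0.2759] [(0.0424, -97.9), (0.0599, 171.9), (0.0436, 81.9), (0.0597, -9.2)]
silver [0.4347 0.0434] [(0.0571, -105.8), (0.0585, 164.6), (0.0582, 73.9), (0.0582, -16.5)]
block [0.5527 0.2755] [(0.0295, -92.7), (0.0296, 172.2), (0.0286, 84.5), (0.0281, -6.2)]
top 1568 (39.57084655761719, 40.460670471191406) 83.9909896850586 scene 2655 (48.59347152709961, 57.4056396484375) 66.97450256347656 yellow [array([417.5695, 174.0823]), array([209.687 , 285.1345])] [ 0.6197 -0.2365  0.0103] 0.0018054662845833653
top 1588 (39.815147399902344, 41.17953109741211) 82.87498474121094 scene 2132 (41.96714401245117, 52.73747634887695) 68.19859313964844 blue [array([423.6203, 215.0195]), array([193.4128, 240.9179])] [ 0.522  -0.2465  0.0137] 0.0019191634124125837
top 1444 (39.25865936279297, 39.31707763671875) 83.2901611328125 scene 1896 (40.45494079589844, 48.50712585449219) 67.16634368896484 white [array([381.0492, 219.9945]), array([241.9214, 221.5902])] [ 0.5106 -0.1481  0.0097] 0.0028251529646570197
top 1574 (39.513275146484375, 40.30216979980469) 84.09386444091797 scene 2371 (45.995182037353516, 53.204139709472656) 66.03750610351562 red [array([376.6449, 178.3291]), array([260.7495, 262.69  ])] [ 0.6094 -0.1387  0.0102] 0.0007408687497000254
```

```bash
python3 - <<'E'
from h import *
np.set_printoptions(precision=3,suppress=True)
for n,pts in(('top',[(135,140),(100,172),(80,172),(105,125),(60,100),(120,150),(60,165),(530,120),(560,160),(550,100)]),('scene',[(560,150),(552,180),(580,125),(600,200),(560,190)])):
    for p in pts: print(n,p,depthpt(n,n+'1',p))
E
```

```text
top (135, 140) [ 0.707  0.449 -0.001]
top (100, 172) [0.613 0.491 0.07 ]
top (80, 172) [0.609 0.523 0.093]
top (105, 125) [0.698 0.447 0.145]
top (60, 100) [0.74  0.526 0.179]
top (120, 150) [0.67  0.46  0.048]
top (60, 165) [0.644 0.629 0.004]
top (530, 120) [ 0.744 -0.499  0.039]
top (560, 160) [ 0.641 -0.544  0.069]
top (550, 100) [ 0.757 -0.494  0.131]
scene (560, 150) [0.625 0.484 0.093]
scene (552, 180) [0.659 0.467 0.043]
scene (580, 125) [0.628 0.482 0.166]
scene (600, 200) [0.749 0.474 0.091]
scene (560, 190) [0.694 0.445 0.065]
```

>>> {"name": "jog_arm", "arguments": {
  "plan": "0 0 0.04 0.25 -0.27 -0.06 0.7;0 0 0.04 0.25 -0.27 -0.06 0.7;0 0 0.04 0.25 -0.27 -0.06 0.7;0 0 0.04 0.25 -0.27 -0.06 0.7;0 0 0.04 0.25 -0.27 -0.06 0.7",
  "newtons": 20
}}

```text
time_s: 0.6
tool_pos: [0.4047, 0.4319, 0.2065]
tcp_rot: [0.434, 3.11, -0.008]
ft_force: [1.0, 0.6, 0.6]
opening: 0.0658
grasp_force: 0.0
```

>>> {"name": "jog_arm", "arguments": {
  "plan": "0 0 0.04 0.25 -0.27 -0.18 0.7;0 0 0.04 0.25 -0.27 -0.18 0.7;0 0 0.04 0.25 -0.27 -0.18 0.7;0 0 0.04 0.25 -0.27 -0.18 0.7;0 0 0.04 0.25 -0.27 -0.18 0.7"
}}

```text
time_s: 1.1
tool_pos: [0.5516, 0.2734, 0.0982]
tcp_rot: [-0.228, -3.133, 0.002]
ft_force: [0.5, 0.9, -1.0]
opening: 0.0653
grasp_force: 0.0
```

>>> {"name": "jog_arm", "arguments": {
  "plan": "0 0 0 0 0 0 0.7;0 0 0 0 0 0 0.7;0 0 0 0 0 0 0.7"
}}

```text
time_s: 1.4
tool_pos: [0.5496, 0.2774, 0.0998]
tcp_rot: [-0.223, -3.133, -0.002]
ft_force: [1.1, 0.9, 0.3]
opening: 0.065
grasp_force: 0.0
```

>>> {"name": "jog_arm", "arguments": {
  "plan": "0 0 0 0.004 -0.003 -0.05 0.7;0 0 0 0.004 -0.003 -0.09 0.7;0 0 0 0.004 -0.003 -0.105 0.7;0 0 0 0.004 -0.003 -0.105 0.7;0 0 0 0.004 -0.003 -0.105 0.7"
}}

```text
time_s: 1.9
tool_pos: [0.5532, 0.2753, 0.0378]
tcp_rot: [0.224, 3.132, 0.002]
ft_force: [0.4, -0.1, 0.2]
opening: 0.0647
grasp_force: 0.0
```

>>> {"name": "jog_arm", "arguments": {
  "plan": "0 0 0 0 0 0 0.2;0 0 0 0 0 0 0.2;0 0 0 0 0 0 0.2;0 0 0 0 0 0 0.2;0 0 0 0 0 0 0.2"
}}

```text
time_s: 2.4
tool_pos: [0.5531, 0.274, 0.0368]
tcp_rot: [0.227, 3.133, 0.0]
ft_force: [-0.6, 0.6, 0.1]
opening: 0.0294
grasp_force: 0.2
```

>>> {"name": "jog_arm", "arguments": {
  "plan": "0 0 0 0 0 0 0;0 0 0 0 0 0 0;0 0 0 0 0 0 0;0 0 0 0 0 0 0;0 0 0 0 0 0 0"
}}

```text
time_s: 2.9
tool_pos: [0.5531, 0.2741, 0.0368]
tcp_rot: [0.227, 3.133, 0.001]
ft_force: [-0.5, 0.2, 1.8]
opening: 0.0252
grasp_force: 20.0
```

>>> {"name": "jog_arm", "arguments": {
  "plan": "0 0 0 0 0 0.02 0;0 0 0 0 0 0.06 0;0 0 0 0 0 0.1 0;0 0 0 0 0 0.12 0;0 0 0 0 0 0.12 0"
}}

```text
time_s: 3.4
tool_pos: [0.554, 0.2743, 0.1107]
tcp_rot: [0.227, 3.13, 0.003]
ft_force: [0.5, 0.8, -0.4]
opening: 0.0258
grasp_force: 20.0
```

>>> {"name": "jog_arm", "arguments": {
  "plan": "0 0 0 -0.005 -0.04 0 0;0 0 0 -0.01 -0.11 0 0;0 0 0 -0.015 -0.18 0 0;0 0 0 -0.018 -0.25 0 0;0 0 0 -0.02 -0.32 0 0"
}}

```text
time_s: 3.9
tool_pos: [0.5397, 0.0801, 0.1075]
tcp_rot: [-0.226, -3.131, 0.001]
ft_force: [0.1, -0.5, -0.5]
opening: 0.0256
grasp_force: 20.0
```

>>> {"name": "jog_arm", "arguments": {
  "plan": "0 0 0 -0.005 -0.07 0 0;0 0 0 -0.01 -0.14 0 0;0 0 0 -0.015 -0.21 0 0;0 0 0 -0.018 -0.28 0 0;0 0 0 -0.02 -0.34 0 0"
}}

```text
time_s: 4.4
tool_pos: [0.5275, -0.1248, 0.1075]
tcp_rot: [-0.229, -3.13, 0.001]
ft_force: [0.5, 0.0, -0.9]
opening: 0.0257
grasp_force: 20.0
```

>>> {"name": "jog_arm", "arguments": {
  "plan": "0 0 0 -0.005 -0.07 0 0;0 0 0 -0.008 -0.13 0 0;0 0 0 -0.01 -0.18 0 0;0 0 0 -0.012 -0.21 0 0;0 0 0 -0.012 -0.21 0 0"
}}

```text
time_s: 4.9
tool_pos: [0.5198, -0.2521, 0.1073]
tcp_rot: [-0.236, -3.13, 0.003]
ft_force: [-0.2, -0.3, -0.9]
opening: 0.026
grasp_force: 20.0
```

>>> {"name": "jog_arm", "arguments": {
  "plan": "0 0 0 0 0 0 0;0 0 0 0 0 0 0;0 0 0 0 0 0 0"
}}

```text
time_s: 5.2
tool_pos: [0.5221, -0.2459, 0.1085]
tcp_rot: [-0.222, -3.133, -0.002]
ft_force: [0.6, 0.3, -0.7]
opening: 0.0257
grasp_force: 20.0
```

>>> {"name": "jog_arm", "arguments": {
  "plan": "0 0 0 0 0 -0.04 0;0 0 0 0 0 -0.075 0;0 0 0 0 0 -0.095 0;0 0 0 0 0 -0.1 0;0 0 0 0 0 -0.1 0"
}}

```text
time_s: 5.7
tool_pos: [0.522, -0.2476, 0.0486]
tcp_rot: [-0.225, -3.133, -0.0]
ft_force: [0.2, 0.6, -0.4]
opening: 0.0259
grasp_force: 20.0
```

>>> {"name": "jog_arm", "arguments": {
  "plan": "0 0 0 0 0 -0.002 0;0 0 0 0 0 -0.004 0;0 0 0 0 0 -0.006 0;0 0 0 0 0 -0.006 0;0 0 0 0 0 -0.006 0"
}}

```text
time_s: 6.2
tool_pos: [0.5218, -0.2482, 0.0452]
tcp_rot: [0.227, 3.133, -0.0]
ft_force: [-0.0, 0.1, -0.9]
opening: 0.0261
grasp_force: 20.0
```

>>> {"name": "jog_arm", "arguments": {
  "plan": "0 0 0 0 0 -0.002 0;0 0 0 0 0 -0.003 0;0 0 0 0 0 -0.004 0;0 0 0 0 0 -0.004 0;0 0 0 0 0 -0.004 0"
}}

```text
time_s: 6.7
tool_pos: [0.5217, -0.248, 0.0428]
tcp_rot: [-0.227, -3.133, 0.0]
ft_force: [-1.3, 0.4, 2.0]
opening: 0.026
grasp_force: 20.0
```

The force shows contact with the floor, so I'll release and lift.

>>> {"name": "jog_arm", "arguments": {
  "plan": "0 0 0 0 0 0 0.5;0 0 0 0 0 0 0.5;0 0 0 0 0 0 0.5;0 0 0 0 0 0 0.5;0 0 0 0 0 0 0.5"
}}

```text
time_s: 7.2
tool_pos: [0.5218, -0.2481, 0.0426]
tcp_rot: [-0.227, -3.133, 0.0]
ft_force: [-0.2, 0.1, 0.1]
opening: 0.0461
grasp_force: 0.0
```

>>> {"name": "jog_arm", "arguments": {
  "plan": "0 0 0 0 0 0.02 0.5;0 0 0 0 0 0.07 0.5;0 0 0 0 0 0.14 0.7;0 0 0 0 0 0.16 0.7;0 0 0 0 0 0.16 0.7"
}}

```text
time_s: 7.7
tool_pos: [0.5232, -0.2487, 0.1415]
tcp_rot: [0.227, 3.128, -0.003]
ft_force: [-0.4, -0.5, -0.8]
opening: 0.0636
grasp_force: 0.0
```

>>> {"name": "jog_arm", "arguments": {
  "plan": "0 0 0.02 0.005 0.07 0 0.7;0 0 0.04 0.01 0.15 0 0.7;0 0 0.06 0.015 0.23 -0.01 0.7;0 0 0.09 0.02 0.31 -0.02 0.7;0 0 0.092 0.025 0.38 -0.03 0.7"
}}

```text
time_s: 8.2
tool_pos: [0.5354, -0.0175, 0.1191]
tcp_rot: [0.231, -3.13, -0.002]
ft_force: [0.5, 1.0, -0.2]
opening: 0.065
grasp_force: 0.0
```

>>> {"name": "jog_arm", "arguments": {
  "plan": "0 0 0 0.004 0.05 -0.02 0.7;0 0 0 0.008 0.08 -0.03 0.7;0 0 0 0.008 0.082 -0.035 0.7;0 0 0 0.008 0.082 -0.035 0.7;0 0 0 0.008 0.082 -0.035 0.7"
}}

```text
time_s: 8.7
tool_pos: [0.5412, 0.0269, 0.0992]
tcp_rot: [0.223, -3.132, 0.002]
ft_force: [0.5, -0.7, 0.3]
opening: 0.0647
grasp_force: 0.0
```

```bash
python3 - <<'E'
from h import *
o=r.get_obs(); print(o['tool_pos'],o['tcp_rot'])
p,d=look('scene','scene2')
a=cv2.resize(p[150:330,160:360,::-1],None,fx=4,fy=4,interpolation=cv2.INTER_CUBIC)[:600]
a=cv2.resize(p[180:330,150:350,::-1],None,fx=4,fy=4,interpolation=cv2.INTER_CUBIC); cv2.imwrite('pics/cs2.png',a)
E
```

```text
[0.5412071  0.0268952  0.09923001] [ 2.22563161e-01 -3.13240137e+00  2.40856404e-03]
```

View pics/cs2.png

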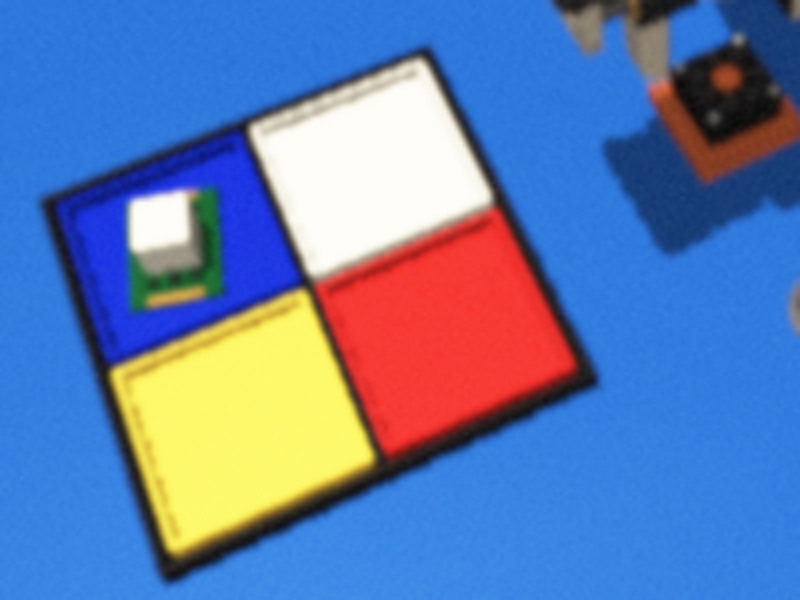

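The card sits upright in the blue bin, at about (170,245) in the crop, and the gripper hangs over the copper fan at about (725,90). Descending.

>>> {"name": "jog_arm", "arguments": {
  "plan": "0 0 0 0.001 0.004 -0.04 0.7;0 0 0 0.001 0.004 -0.075 0.7;0 0 0 0.001 0.004 -0.093 0.7;0 0 0 0.001 0.004 -0.093 0.7;0 0 0 0.001 0.004 -0.093 0.7"
}}

```text
time_s: 9.25
tool_pos: [0.5426, 0.0309, 0.0443]
tcp_rot: [-0.225, 3.133, -0.0]
ft_force: [0.0, 0.3, -0.0]
opening: 0.0652
grasp_force: 0.0
```

>>> {"name": "jog_arm", "arguments": {
  "plan": "0 0 0 0 0 0 0.5;0 0 0 0 0 0 0.45;0 0 0 0 0 0 0.4;0 0 0 0 0 0 0.2;0 0 0 0 0 0 0",
  "newtons": 25
}}

```text
time_s: 9.75
tool_pos: [0.5425, 0.0314, 0.0444]
tcp_rot: [-0.227, 3.133, -0.001]
ft_force: [-0.3, -0.6, 2.4]
opening: 0.0418
grasp_force: 25.0
```

>>> {"name": "jog_arm", "arguments": {
  "plan": "0 0 0 0 0 0 0;0 0 0 0 0 0 0;0 0 0 0 0 0 0;0 0 0 0 0 0 0"
}}

```text
time_s: 10.15
tool_pos: [0.5425, 0.0314, 0.0444]
tcp_rot: [-0.227, 3.133, -0.001]
ft_force: [-1.3, 0.5, 5.2]
opening: 0.0423
grasp_force: 25.0
```

>>> {"name": "jog_arm", "arguments": {
  "plan": "0 0 0 0 0 0.02 0;0 0 0 0 0 0.05 0;0 0 0 0 0 0.09 0;0 0 0 0 0 0.12 0;0 0 0 0 0 0.12 0"
}}

```text
time_s: 10.65
tool_pos: [0.5436, 0.032, 0.1182]
tcp_rot: [-0.227, 3.128, 0.001]
ft_force: [0.6, 0.4, -1.7]
opening: 0.0418
grasp_force: 25.0
```

>>> {"name": "jog_arm", "arguments": {
  "plan": "0 0 0 0.01 -0.04 0 0;0 0 0 0.03 -0.1 0 0;0 0 0 0.05 -0.16 0 0;0 0 0 0.07 -0.22 0 0;0 0 0 0.085 -0.28 0 0"
}}

```text
time_s: 11.15
tool_pos: [0.593, -0.1376, 0.1145]
tcp_rot: [0.227, -3.132, -0.001]
ft_force: [0.3, -0.6, -0.9]
opening: 0.0415
grasp_force: 25.0
```

>>> {"name": "jog_arm", "arguments": {
  "plan": "0 0 0 0.015 -0.05 0 0;0 0 0 0.03 -0.11 0 0;0 0 0 0.04 -0.15 0 0;0 0 0 0.044 -0.167 0 0;0 0 0 0.044 -0.167 0 0"
}}

```text
time_s: 11.65
tool_pos: [0.6186, -0.2381, 0.1144]
tcp_rot: [0.223, -3.132, -0.0]
ft_force: [0.5, -0.2, -1.1]
opening: 0.0418
grasp_force: 25.0
```

>>> {"name": "jog_arm", "arguments": {
  "plan": "0 0 0 0 0 0 0;0 0 0 0 0 0 0;0 0 0 0 0 0 0"
}}

```text
time_s: 11.95
tool_pos: [0.6198, -0.2344, 0.116]
tcp_rot: [0.231, -3.133, -0.002]
ft_force: [-0.4, -0.4, -0.1]
opening: 0.0415
grasp_force: 25.0
```

>>> {"name": "jog_arm", "arguments": {
  "plan": "0 0 0 0 -0.003 -0.04 0;0 0 0 0 -0.003 -0.075 0;0 0 0 0 -0.003 -0.095 0;0 0 0 0 -0.003 -0.1 0;0 0 0 0 -0.003 -0.1 0"
}}

```text
time_s: 12.45
tool_pos: [0.6198, -0.238, 0.0559]
tcp_rot: [0.228, -3.133, -0.0]
ft_force: [-1.1, -0.2, -1.2]
opening: 0.042
grasp_force: 25.0
```

>>> {"name": "jog_arm", "arguments": {
  "plan": "0 0 0 0 0 -0.002 0;0 0 0 0 0 -0.003 0;0 0 0 0 0 -0.004 0;0 0 0 0 0 -0.004 0;0 0 0 0 0 -0.004 0"
}}

```text
time_s: 12.95
tool_pos: [0.6197, -0.2385, 0.0537]
tcp_rot: [-0.227, 3.133, -0.0]
ft_force: [-0.2, 0.5, -1.9]
opening: 0.0418
grasp_force: 25.0
```

>>> {"name": "jog_arm", "arguments": {
  "plan": "0 0 0 0 0 -0.002 0;0 0 0 0 0 -0.004 0;0 0 0 0 0 -0.005 0;0 0 0 0 0 -0.005 0;0 0 0 0 0 -0.005 0"
}}

```text
time_s: 13.45
tool_pos: [0.6195, -0.2385, 0.0505]
tcp_rot: [0.227, -3.133, 0.0]
ft_force: [-0.6, 0.4, -0.2]
opening: 0.0414
grasp_force: 25.0
```

>>> {"name": "jog_arm", "arguments": {
  "plan": "0 0 0 0 0 -0.001 0;0 0 0 0 0 -0.002 0;0 0 0 0 0 -0.002 0;0 0 0 0 0 -0.002 0"
}}

```text
time_s: 13.85
tool_pos: [0.6195, -0.2385, 0.0505]
tcp_rot: [0.227, -3.133, 0.001]
ft_force: [-2.0, 0.1, 6.6]
opening: 0.0416
grasp_force: 25.0
```

>>> {"name": "jog_arm", "arguments": {
  "plan": "0 0 0 0 0 0.001 0.65;0 0 0 0 0 0.001 0.65;0 0 0 0 0 0.001 0.65;0 0 0 0 0 0.001 0.65;0 0 0 0 0 0.001 0.65"
}}

```text
time_s: 14.35
tool_pos: [0.6196, -0.2384, 0.0496]
tcp_rot: [0.227, -3.133, -0.0]
ft_force: [-0.5, -0.1, -0.5]
opening: 0.0602
grasp_force: 0.0
```

>>> {"name": "jog_arm", "arguments": {
  "plan": "0 0 0 0 0 0.02 0.65;0 0 0 0 0 0.07 0.65;0 0 0 0 0 0.13 0.65;0 0 0 0 0 0.16 0.65;0 0 0 0 0 0.16 0.65"
}}

```text
time_s: 14.85
tool_pos: [0.6219, -0.239, 0.1503]
tcp_rot: [-0.226, 3.126, -0.005]
ft_force: [0.5, 0.6, 0.5]
opening: 0.0608
grasp_force: 0.0
```

>>> {"name": "jog_arm", "arguments": {
  "plan": "0 0 0 0.005 0.06 0 0.65;0 0 0 0.01 0.13 0 0.65;0 0 0 0.02 0.2 0 0.65;0 0 0 0.03 0.27 0 0.65;0 0 0 0.035 0.34 0 0.65"
}}

```text
time_s: 15.35
tool_pos: [0.6401, -0.0328, 0.1447]
tcp_rot: [0.227, -3.132, -0.0]
ft_force: [-0.0, -0.4, 0.8]
opening: 0.0603
grasp_force: 0.0
```

>>> {"name": "jog_arm", "arguments": {
  "plan": "0 0 0 0.004 0.07 -0.02 0.65;0 0 0 0.008 0.14 -0.04 0.65;0 0 0 0.012 0.21 -0.06 0.65;0 0 0 0.013 0.28 -0.08 0.65;0 0 0 0.013 0.32 -0.09 0.65"
}}

```text
time_s: 15.85
tool_pos: [0.646, 0.1628, 0.0894]
tcp_rot: [0.235, -3.129, -0.004]
ft_force: [-0.4, -0.9, 0.0]
opening: 0.0605
grasp_force: 0.0
```

>>> {"name": "jog_arm", "arguments": {
  "plan": "0 0 0 0 0 0 0.65;0 0 0 0 0 0 0.65;0 0 0 0 0 0 0.65"
}}

```text
time_s: 16.15
tool_pos: [0.6487, 0.1544, 0.0916]
tcp_rot: [0.222, -3.133, 0.004]
ft_force: [-0.3, -0.6, 0.1]
opening: 0.0603
grasp_force: 0.0
```

>>> {"name": "jog_arm", "arguments": {
  "plan": "0 0 0 0 0.001 -0.03 0.65;0 0 0 0 0.001 -0.06 0.65;0 0 0 0 0.001 -0.085 0.65;0 0 0 0 0.001 -0.09 0.65;0 0 0 0 0.001 -0.09 0.65"
}}

```text
time_s: 16.65
tool_pos: [0.6484, 0.1569, 0.0374]
tcp_rot: [0.225, -3.133, 0.001]
ft_force: [-0.3, -1.1, 0.3]
opening: 0.0608
grasp_force: 0.0
```

>>> {"name": "jog_arm", "arguments": {
  "plan": "0 0 0 0 0 0 0.5;0 0 0 0 0 0 0.45;0 0 0 0 0 0 0.4;0 0 0 0 0 0 0.2;0 0 0 0 0 0 0"
}}

```text
time_s: 17.15
tool_pos: [0.6488, 0.1585, 0.0386]
tcp_rot: [-0.227, 3.132, 0.001]
ft_force: [-0.7, 0.3, 3.4]
opening: 0.0396
grasp_force: 25.0
```

>>> {"name": "jog_arm", "arguments": {
  "plan": "0 0 0 0 0 0 0;0 0 0 0 0 0 0;0 0 0 0 0 0 0;0 0 0 0 0 0 0"
}}

```text
time_s: 17.55
tool_pos: [0.6488, 0.1585, 0.0386]
tcp_rot: [-0.227, 3.132, 0.001]
ft_force: [-0.8, 0.5, 5.2]
opening: 0.0396
grasp_force: 25.0
```

>>> {"name": "jog_arm", "arguments": {
  "plan": "0 0 0 0 0 0.02 0;0 0 0 0 0 0.05 0;0 0 0 0 0 0.09 0;0 0 0 0 0 0.12 0;0 0 0 0 0 0.12 0"
}}

```text
time_s: 18.05
tool_pos: [0.65, 0.1584, 0.1127]
tcp_rot: [-0.226, 3.128, 0.001]
ft_force: [0.2, -1.0, -0.0]
opening: 0.0393
grasp_force: 25.0
```

>>> {"name": "jog_arm", "arguments": {
  "plan": "0 0 0 -0.02 -0.04 0 0;0 0 0 -0.045 -0.1 0 0;0 0 0 -0.07 -0.16 0 0;0 0 0 -0.1 -0.22 0 0;0 0 0 -0.125 -0.28 0 0"
}}

```text
time_s: 18.55
tool_pos: [0.5713, -0.0115, 0.1086]
tcp_rot: [0.227, -3.13, 0.001]
ft_force: [0.7, -0.2, -1.2]
opening: 0.0394
grasp_force: 25.0
```

>>> {"name": "jog_arm", "arguments": {
  "plan": "0 0 0 -0.025 -0.06 0 0;0 0 0 -0.055 -0.12 0 0;0 0 0 -0.08 -0.18 0 0;0 0 0 -0.1 -0.22 0 0;0 0 0 -0.105 -0.231 0 0"
}}

```text
time_s: 19.05
tool_pos: [0.5073, -0.1526, 0.1086]
tcp_rot: [0.216, -3.13, 0.002]
ft_force: [1.0, 0.2, -1.0]
opening: 0.0395
grasp_force: 25.0
```

>>> {"name": "jog_arm", "arguments": {
  "plan": "0 0 0 0 0 0 0;0 0 0 0 0 0 0;0 0 0 0 0 0 0"
}}

```text
time_s: 19.35
tool_pos: [0.5114, -0.146, 0.1098]
tcp_rot: [-0.233, 3.132, 0.002]
ft_force: [-0.2, 0.1, -1.0]
opening: 0.0396
grasp_force: 25.0
```

>>> {"name": "jog_arm", "arguments": {
  "plan": "0 0 0 0 0 -0.04 0;0 0 0 0 0 -0.075 0;0 0 0 0 0 -0.095 0;0 0 0 0 0 -0.1 0;0 0 0 0 0 -0.1 0"
}}

```text
time_s: 19.85
tool_pos: [0.5107, -0.1477, 0.0497]
tcp_rot: [0.229, -3.133, -0.001]
ft_force: [-0.4, 0.5, -0.6]
opening: 0.0396
grasp_force: 25.0
```

>>> {"name": "jog_arm", "arguments": {
  "plan": "0 0 0 0 0 -0.002 0;0 0 0 0 0 -0.004 0;0 0 0 0 0 -0.006 0;0 0 0 0 0 -0.006 0;0 0 0 0 0 -0.006 0"
}}

```text
time_s: 20.35
tool_pos: [0.5104, -0.1486, 0.0464]
tcp_rot: [-0.227, 3.133, -0.0]
ft_force: [0.1, -0.2, -1.7]
opening: 0.0393
grasp_force: 25.0
```

>>> {"name": "jog_arm", "arguments": {
  "plan": "0 0 0 0 0 -0.001 0;0 0 0 0 0 -0.002 0;0 0 0 0 0 -0.003 0;0 0 0 0 0 -0.003 0;0 0 0 0 0 -0.003 0"
}}

```text
time_s: 20.85
tool_pos: [0.5104, -0.1485, 0.0446]
tcp_rot: [0.227, -3.133, 0.0]
ft_force: [-1.0, 1.2, 2.4]
opening: 0.0396
grasp_force: 25.0
```

>>> {"name": "jog_arm", "arguments": {
  "plan": "0 0 0 0 0 0 0.6;0 0 0 0 0 0 0.6;0 0 0 0 0 0 0.6;0 0 0 0 0 0 0.6;0 0 0 0 0 0 0.6"
}}

```text
time_s: 21.35
tool_pos: [0.5104, -0.1485, 0.0444]
tcp_rot: [0.227, -3.133, 0.0]
ft_force: [0.1, 1.0, 0.2]
opening: 0.0556
grasp_force: 0.0
```

>>> {"name": "jog_arm", "arguments": {
  "plan": "0 0 0 0 0 0.02 0.6;0 0 0 0 0 0.07 0.6;0 0 0 0 0 0.13 0.65;0 0 0 0 0 0.17 0.65;0 0 0 0 0 0.17 0.65"
}}

```text
time_s: 21.85
tool_pos: [0.5128, -0.1489, 0.1507]
tcp_rot: [-0.226, 3.125, -0.004]
ft_force: [0.4, -0.5, -0.6]
opening: 0.0605
grasp_force: 0.0
```

>>> {"name": "jog_arm", "arguments": {
  "plan": "0 0 0 -0.01 0.06 0 0.65;0 0 0 -0.03 0.12 0 0.65;0 0 0 -0.05 0.18 0 0.65;0 0 0 -0.07 0.24 0 0.65;0 0 0 -0.08 0.29 0 0.65"
}}

```text
time_s: 22.35
tool_pos: [0.4605, 0.0274, 0.1462]
tcp_rot: [0.229, -3.131, -0.0]
ft_force: [0.8, 0.4, -0.5]
opening: 0.0604
grasp_force: 0.0
```

>>> {"name": "jog_arm", "arguments": {
  "plan": "0 0 0 -0.02 0.06 0 0.65;0 0 0 -0.04 0.12 -0.02 0.65;0 0 0 -0.05 0.17 -0.04 0.65;0 0 0 -0.059 0.2 -0.06 0.65;0 0 0 -0.059 0.207 -0.06 0.65"
}}

```text
time_s: 22.85
tool_pos: [0.4248, 0.1519, 0.1093]
tcp_rot: [0.235, -3.129, -0.0]
ft_force: [0.5, -0.0, 0.4]
opening: 0.0606
grasp_force: 0.0
```

>>> {"name": "jog_arm", "arguments": {
  "plan": "0 0 0 0 0 0 0.65;0 0 0 0 0 0 0.65;0 0 0 0 0 0 0.65;0 0 0 0 0 0 0.65;0 0 0 0 0 0 0.65"
}}

```text
time_s: 23.35
tool_pos: [0.4273, 0.149, 0.1107]
tcp_rot: [-0.224, 3.133, -0.0]
ft_force: [0.2, 0.1, 0.3]
opening: 0.0605
grasp_force: 0.0
```

>>> {"name": "jog_arm", "arguments": {
  "plan": "0 0 0 0 0.001 -0.03 0.65;0 0 0 0 0.001 -0.06 0.65;0 0 0 0 0.001 -0.09 0.65;0 0 0 0 0.001 -0.11 0.65;0 0 0 0 0.001 -0.11 0.65"
}}

```text
time_s: 23.85
tool_pos: [0.4262, 0.1498, 0.0433]
tcp_rot: [0.226, -3.131, 0.002]
ft_force: [0.2, 0.4, 0.7]
opening: 0.0604
grasp_force: 0.0
```

>>> {"name": "jog_arm", "arguments": {
  "plan": "0 0 0 0 0 0 0.5;0 0 0 0 0 0 0.42;0 0 0 0 0 0 0.35;0 0 0 0 0 0 0.2;0 0 0 0 0 0 0"
}}

```text
time_s: 24.35
tool_pos: [0.4274, 0.1505, 0.045]
tcp_rot: [-0.227, 3.132, 0.0]
ft_force: [0.3, -0.1, 4.2]
opening: 0.0345
grasp_force: 25.0
```

>>> {"name": "jog_arm", "arguments": {
  "plan": "0 0 0 0 0 0 0;0 0 0 0 0 0 0;0 0 0 0 0 0 0;0 0 0 0 0 0 0"
}}

```text
time_s: 24.75
tool_pos: [0.4274, 0.1505, 0.045]
tcp_rot: [-0.227, 3.132, 0.0]
ft_force: [0.0, 0.2, 6.4]
opening: 0.0344
grasp_force: 25.0
```

>>> {"name": "jog_arm", "arguments": {
  "plan": "0 0 0 0 0 0.02 0;0 0 0 0 0 0.05 0;0 0 0 0 0 0.09 0;0 0 0 0 0 0.13 0;0 0 0 0 0 0.13 0"
}}

```text
time_s: 25.25
tool_pos: [0.4284, 0.1509, 0.1246]
tcp_rot: [-0.226, 3.128, 0.002]
ft_force: [0.0, -0.1, -0.6]
opening: 0.0345
grasp_force: 25.0
```

>>> {"name": "jog_arm", "arguments": {
  "plan": "0 0 0 0.02 -0.03 0 0;0 0 0 0.05 -0.08 0 0;0 0 0 0.085 -0.135 0 0;0 0 0 0.12 -0.19 0 0;0 0 0 0.155 -0.245 0 0"
}}

```text
time_s: 25.75
tool_pos: [0.5199, 0.0019, 0.1212]
tcp_rot: [0.227, -3.131, -0.0]
ft_force: [0.1, 0.3, -0.7]
opening: 0.0344
grasp_force: 25.0
```

>>> {"name": "jog_arm", "arguments": {
  "plan": "0 0 0 0.035 -0.055 0 0;0 0 0 0.07 -0.11 0 0;0 0 0 0.105 -0.165 0 0;0 0 0 0.135 -0.215 0 0;0 0 0 0.148 -0.237 0 0"
}}

```text
time_s: 26.25
tool_pos: [0.609, -0.1438, 0.1204]
tcp_rot: [0.219, -3.132, 0.004]
ft_force: [-0.0, 0.1, -0.5]
opening: 0.035
grasp_force: 25.0
```

>>> {"name": "jog_arm", "arguments": {
  "plan": "0 0 0 0 0 0 0;0 0 0 0 0 0 0;0 0 0 0 0 0 0;0 0 0 0 0 0 0"
}}

```text
time_s: 26.65
tool_pos: [0.6083, -0.1369, 0.1224]
tcp_rot: [0.231, -3.132, -0.001]
ft_force: [-0.5, -0.8, -0.9]
opening: 0.0348
grasp_force: 25.0
```

>>> {"name": "jog_arm", "arguments": {
  "plan": "0 0 0 0 0 -0.04 0;0 0 0 0 0 -0.08 0;0 0 0 0 0 -0.1 0;0 0 0 0 0 -0.11 0;0 0 0 0 0 -0.11 0"
}}

```text
time_s: 27.15
tool_pos: [0.6085, -0.1384, 0.0561]
tcp_rot: [0.228, -3.132, -0.001]
ft_force: [0.1, 0.5, -0.1]
opening: 0.0343
grasp_force: 25.0
```

>>> {"name": "jog_arm", "arguments": {
  "plan": "0 0 0 0 0 -0.002 0;0 0 0 0 0 -0.004 0;0 0 0 0 0 -0.005 0;0 0 0 0 0 -0.005 0;0 0 0 0 0 -0.005 0"
}}

```text
time_s: 27.65
tool_pos: [0.6089, -0.139, 0.0537]
tcp_rot: [-0.227, 3.133, -0.0]
ft_force: [0.8, 0.1, -0.6]
opening: 0.0348
grasp_force: 25.0
```

>>> {"name": "jog_arm", "arguments": {
  "plan": "0 0 0 0 0 -0.001 0;0 0 0 0 0 -0.002 0;0 0 0 0 0 -0.003 0;0 0 0 0 0 -0.003 0;0 0 0 0 0 -0.003 0"
}}

```text
time_s: 28.15
tool_pos: [0.6087, -0.1388, 0.0516]
tcp_rot: [0.227, -3.133, 0.0]
ft_force: [0.3, 0.6, -0.7]
opening: 0.0349
grasp_force: 25.0
```

>>> {"name": "jog_arm", "arguments": {
  "plan": "0 0 0 0 0 -0.001 0;0 0 0 0 0 -0.002 0;0 0 0 0 0 -0.002 0;0 0 0 0 0 -0.002 0"
}}

```text
time_s: 28.55
tool_pos: [0.6089, -0.1389, 0.0511]
tcp_rot: [-0.227, 3.133, -0.0]
ft_force: [-1.9, 0.2, 5.5]
opening: 0.0343
grasp_force: 25.0
```

>>> {"name": "jog_arm", "arguments": {
  "plan": "0 0 0 0 0 0.001 0.6;0 0 0 0 0 0.001 0.6;0 0 0 0 0 0.001 0.6;0 0 0 0 0 0.001 0.6;0 0 0 0 0 0.001 0.6"
}}

```text
time_s: 29.05
tool_pos: [0.6087, -0.1388, 0.0508]
tcp_rot: [0.227, -3.133, -0.0]
ft_force: [-0.5, -0.0, 0.3]
opening: 0.0556
grasp_force: 0.0
```

>>> {"name": "jog_arm", "arguments": {
  "plan": "0 0 0 0 0 0.02 0.6;0 0 0 0 0 0.07 0.6;0 0 0 0 0 0.13 0.6;0 0 0 0 0 0.19 0.6;0 0 0 0 0 0.22 0.6"
}}

```text
time_s: 29.55
tool_pos: [0.6105, -0.1389, 0.1877]
tcp_rot: [-0.227, 3.127, -0.002]
ft_force: [-1.0, 0.3, -0.3]
opening: 0.0561
grasp_force: 0.0
```

>>> {"name": "jog_arm", "arguments": {
  "plan": "0 0 0 -0.04 0.07 0 0.6;0 0 0 -0.08 0.14 0.02 0.6;0 0 0 -0.12 0.21 0.04 0.6;0 0 0 -0.14 0.28 0.06 0.6;0 0 0 -0.14 0.3 0.06 0.6"
}}

```text
time_s: 30.05
tool_pos: [0.5236, 0.0477, 0.2222]
tcp_rot: [-0.241, 3.128, 0.005]
ft_force: [-0.5, 0.7, 0.9]
opening: 0.0562
grasp_force: 0.0
```

```bash
python3 - <<'E'
from h import *
p,_=look('top','top3'); q,_=look('scene','scene3')
a=cv2.resize(p[130:280,180:470,::-1],(780,403),interpolation=cv2.INTER_CUBIC); cv2.imwrite('pics/c3.png',a)
cv2.imwrite('pics/d3.png',cv2.resize(q[100:330,150:470,::-1],(800,575),interpolation=cv2.INTER_CUBIC))
E
```

```text
(no output)
```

View pics/c3.png

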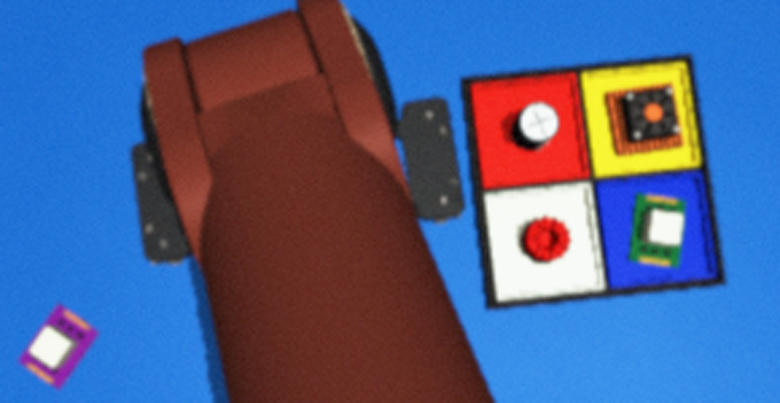

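View pics/d3.png

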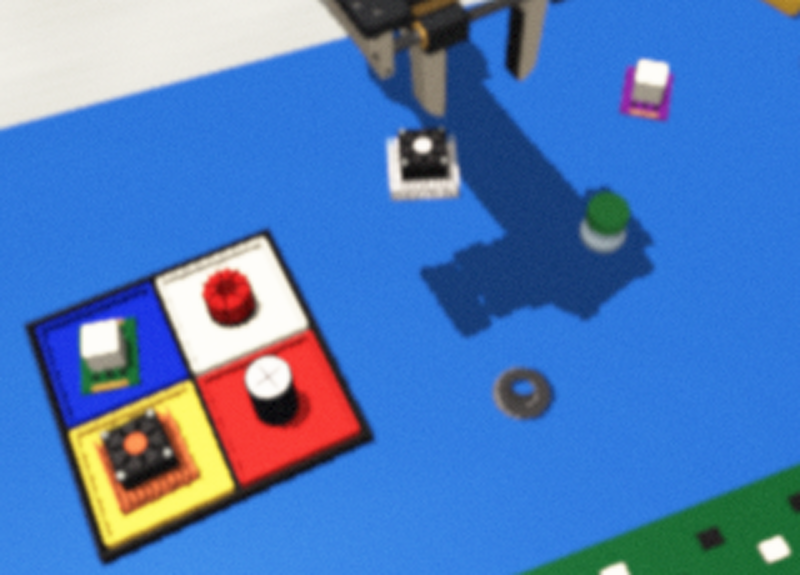

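In both views, each part stands upright near the middle of its own bin: capacitor in red (538,123 in the top crop), fan in yellow (653,113), choke in white (545,240) and card in blue (660,228). The silver fan and purple card are where they started, and the gripper is clear, so I'm handing in.

```bash
python3 -c "
from bench import r
print(r.hand_in())"
```

```text
the job is handed in; nothing more can be done
None
```

I handed the job in at about 30 s: the copper fan is in the yellow bin, the green card in blue, the choke in white and the capacitor in red, all upright and released. The silver fan and purple card look untouched in the final pictures; the hand-in returned no verdict.

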